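# Gauge a fence gap with packers

### The job

Find the size of the gap between the bench fence and the stop block. The thinnest of the three upright wooden packers has been tried and rattles in the gap: take it out and leave it on the bench clear of the gap. Then fit the thickest packer that goes in, standing upright and square between fence and stop, fully down on the bench and about level with the middle of the stop, let go of it, and leave the other two on the bench out of the gap.

Things in the scene. Friction and masses are not known exactly. Their poses are not given: they have to be found in the camera images.
- stop: Low wooden block fixed to the bench, 70 (x) x 40 (y) x 30 mm high, bolt head on top to z 39 mm. Origin: bottom middle of its -y face, one wall of the gap; axes as the world's. Other wall: the fence, a fixed wooden bar, 28 x 30 mm high, along x = 0.36 to 0.68, its gap face always at y = -0.363 m. So gap = origin's y + 0.363 m. Gap open above and at its ends; both upper edges bevelled 8 mm.
- packer_thin: Thin upright wooden packer, 60 (its x) x 16 (its y, thickness) x 80 mm high (its z), about 60 g. Origin: centre of its underside. At the start it stands loosely in the gap, its length along the gap, on the bench top (z = 0). Brass marks on the packers are only for looks. Free bench to set it on: round x 0.62, y -0.21, behind the vice.
- packer_mid: Middle upright wooden packer, 60 (its x) x 30 (its y, thickness) x 80 mm high (its z), 70 to 140 g. Origin: centre of its underside. Stands on the bench ahead of the robot; may have changed places with the thick one. The packer that fits, this or the thick one, has 5 to 7 mm of play in the gap in all.
- packer_thick: Thick upright wooden packer, 60 (its x) x 44 (its y, thickness) x 80 mm high (its z), 100 to 200 g. Origin: centre of its underside. Stands on the bench ahead of the robot; may have changed places with the middle one. Some gaps are too narrow for it. Between these two and the gap stands a vice, 152 mm high, behind it (x over 0.67) a chest about 0.2 m high; a tall table stands at the left.
Things that resemble listed ones, but are neither listed nor needed, are in the scene too. What is shaped like the stop but pink is not meant.

How it is judged:
On the way:
1. the thin packer has been lifted out of the gap (height (world z) of packer_thin above 0.032 m), for 0.1 s.
At the end, for the whole second after the job is handed in: Gap under 43 mm: the 30 mm packer, else the 44 mm one, stands in it at rest: underside within 6 mm of the bench, upright within 10 degrees, along the gap within 14 degrees, within 25 mm of the stop's middle. The other two rest on the bench (-20 to 35 mm), over 70 mm from the stop's origin (((not (world y of stop above -0.32 m) and x of packer_mid in the frame of stop between -0.025 and 0.025 m and y of packer_mid in the frame of stop between -0.055 and 0 m and height (world z) of packer_mid between -0.006 and 0.006 m and angle between packer_mid's own z axis and vertical below 0.17 rad and angle between the x axis of packer_mid and the x axis of stop, either way round below 0.25 rad and horizontal distance between packer_thick and stop above 0.07 m and height (world z) of packer_thick between -0.02 and 0.035 m) or (world y of stop above -0.32 m and x of packer_thick in the frame of stop between -0.025 and 0.025 m and y of packer_thick in the frame of stop between -0.055 and 0 m and height (world z) of packer_thick between -0.006 and 0.006 m and angle between packer_thick's own z axis and vertical below 0.17 rad and angle between the x axis of packer_thick and the x axis of stop, either way round below 0.25 rad and horizontal distance between packer_mid and stop above 0.07 m and height (world z) of packer_mid between -0.02 and 0.035 m)) and horizontal distance between packer_thin and stop above 0.07 m and height (world z) of packer_thin between -0.02 and 0.035 m and linear speed of each of packer_thin, packer_mid, packer_thick below 0.02 m/s); the robot touches nothing.
It also fails if it takes over 72 s, if anything falls off the work surface, if the arm or the gripper's body presses on something with over 40 N, if the wrist force passes 120 N, or if a joint passes its speed limit or range.

### The arm

A 7-joint arm with a two-finger parallel gripper is mounted at the origin on a cart in front of the work surface, level with it; the furniture and walls round the work are solid. World frame = base frame: x ahead of the robot, y to its left, z up, the work surface at z = 0. Lengths are in m, angles in rad, forces in N, time in s.
With the tool pointing down it reaches from about 0.425 to 0.925 m from the base axis. Payload 6.8 kg.
Tool frame: the origin (TCP) lies midway between the tips of the shut fingers; the grasp point (between the pads) lies 19 mm behind it (grip_point_offset is the distance from the TCP to the grasp point, in m); y points along the fingers, x is the direction in which the jaws open and shut, and the axes are right-handed (so a half turn about y gives the same grasp; the last joint's range is limited). The gripper opens to 85 mm and grips with 20 to 120 N. Pads are 22 mm wide; open, the fingers measure 114 mm over their backs; the gripper's body (76 mm by 85 mm) begins 54 mm behind the grasp point. The pads swing forward as they close: fully open they stand 13 mm farther back than shut.
Start: joints at [-1.458, 0.477, 0.022, 1.555, -0.011, 1.109, -0.083], TCP at [0.148, 0.659, 0.231] pointing down, gripper open.
Joint ranges: [-2.96, 2.96], [-0.34, 2.1], [-1.41, 1.46], [0.24, 2.44], [-1.37, 4.51], [0.17, 1.92], [-2.96, 2.96]. Speed limits (rad/s): [2.39, 2.39, 3.14, 3.14, 3.14, 3.14, 3.14].

### API

Orientations are given as a unit quaternion [w, x, y, z].
In Python, from station import get_obs, read_camera, hand_in, grip_point_offset gives the robot as it stands.
- The arm moves only by the tool play_rows, never from a script. Its argument "increments" is a list of rows, each a list of 2 entries, a list of its own where there are three numbers: the shift along the tool's x, y, z in m, then the turn, a rotation vector about the tool's x, y, z in degrees. In form: [[[tx, ty, tz], [ax, ay, az]], ...]. A call has 1 to 20 rows; each row shifts and turns the commanded pose from where the row before left it, along the tool's axes as they then stand; what a row does not reach is not made up. A row lasts 1/12 s, in which the tool goes at most 41.7 mm and 7.16 degrees, less where a joint would pass 70% of its speed; a pose out of reach is approached as far as the arm can. A call with a gripper value outside its range is refused whole. "gripper" is the finger opening in m, from 0 to 0.0854, set as the call begins (left out, the last holds). The fingers move at their own pace and stop on an object; "grip_force" is the grip in N (left out, the last holds). Time passes only in rows, so rows that do not move let the fingers close. It gives the time, the measured TCP pose, the force and the opening at its end, in the units of the state.
- get_obs(): the state, without advancing time (a new reading comes with each control period).
- read_camera(name): name is "scene" or "side" or "wrist"; returns a dict with "color" (400x640x3 uint8, red, green, blue), "range_z" (400x640 float32, m along the optical axis (not along the pixel's ray), 0 where there is no reading), "intrinsics" (3x3 intrinsics, pixels), "R" (3x3) and "t" (3): a world point X has camera coordinates R X + t; the wrist camera has in their place "hand_eye" (4x4, takes a point from camera to tool coordinates, whose origin is the TCP and whose axes are the tool frame's). Camera axes: x right, y down, z forward; pixel columns grow to the right and rows downward; lengths in m; the calibration is good to about 2 mm. A picture is of the moment at which its call begins: read the wrist's pose just before it.
- hand_in(): hands the job in, once; it reports no verdict.
The state is a dict: "t": time; "q": joint angles; "joint_vel": joint speeds; "joint_torque": joint torques, N m; "eef_pos": TCP position; "tool_rot": TCP orientation; "contact_force": force on the tool from outside, world axes, zero at the start; "torque": the same for the moment, N m; "gripper_width": opening from 0.0 (shut) to 1.0 (fully open).
Only numpy, scipy, OpenCV 4.12 (cv2) and the standard library are available. Lean on these libraries where they do the work, as an engineer would, in place of code of your own. Each camera call takes 0.05 s, during which the arm holds its last target. There are 200 camera calls.

## Working session

There is one attempt and no reset: what is moved stays moved. The work goes in short steps, Python scripts to look and compute and a tool call to move; the robot and the scene stay as the last step left them, time stands still between calls to the robot, and variables do not carry over. Pictures are saved under pics/ and viewed, about 8 in all and at most 12, crops included, and the job is handed in when it is done.

Besides the shell and the picture viewer there is one more tool, called as name([rows], argument=value, ...), one row to a line, values as JSON. play_rows: Moves the arm, as the interface text tells. Its arguments: {"type":"object","properties":{"increments":{"type":"array","items":{"type":"array"}},"gripper":{"type":"number"},"grip_force":{"type":"number"}},"required":["increments"]}

```bash
ls; mkdir -p pics
cat > h.py <<'E'
import numpy as np, cv2
from station import get_obs, read_camera, hand_in, grip_point_offset
def cloud(c):
    z=c["range_z"]; K=c["intrinsics"]; v,u=np.mgrid[:z.shape[0],:z.shape[1]]
    P=np.dstack([(u-K[0,2])/K[0,0]*z,(v-K[1,2])/K[1,1]*z,z])
    W=(P-np.ravel(c["t"]))@c["R"]; W[z==0]=np.nan
    return W
E
python3 - <<'E'
from h import *
o=get_obs(); print({k:np.round(v,3) for k,v in o.items()}, grip_point_offset if not callable(grip_point_offset) else grip_point_offset())
for n in ("scene","side"):
    c=read_camera(n); np.savez(f"{n}.npz",**c); cv2.imwrite(f"pics/{n}0.png",c["color"][...,::-1]); print(n,-c["R"].T@np.ravel(c["t"]))
E
```

```text
pics
{'t': np.float64(0.0), 'q': array([-1.458,  0.478,  0.022,  1.556, -0.012,  1.109, -0.083]), 'joint_vel': array([ 0.   ,  0.001,  0.001, -0.001, -0.   ,  0.   ,  0.   ]), 'joint_torque': array([ 1.0000e-03, -5.9647e+01,  1.6080e+00, -2.8119e+01,  1.2000e-02,
        9.0000e-03,  0.0000e+00]), 'eef_pos': array([0.148, 0.658, 0.23 ]), 'tool_rot': array([-0.552,  0.552,  0.441, -0.442]), 'contact_force': array([ 0.09 ,  0.515, -0.549]), 'torque': array([-0.006, -0.019, -0.031]), 'gripper_width': np.float64(0.995)} 0.0187
scene [ 0.18833501 -0.59571761  0.60246642]
side [ 0.50749113 -0.7474945   0.62672275]
```

View pics/scene0.png

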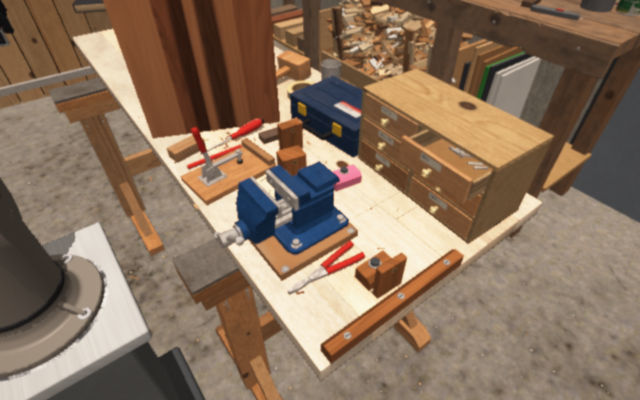

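View pics/side0.png

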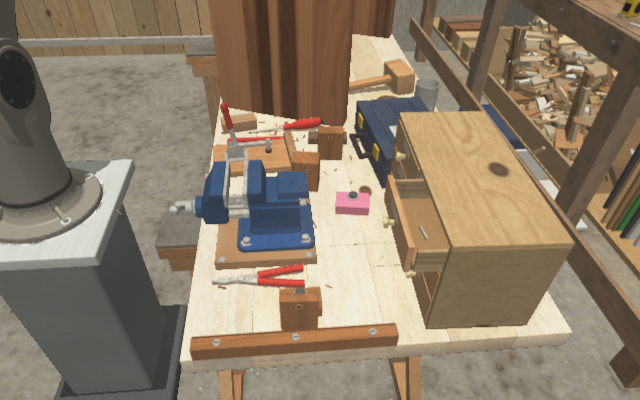

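Scene: stop at (375,272) with the thin packer at (392,272), against the fence. The two other packers are at (290,135) and (290,160), and the pink decoy is at (347,176). Side: thin packer (300,310), packers (330,140) and (305,170), pink block (352,203). I'll crop and measure.

```bash
python3 - <<'E'
from h import *
for n,boxes in (("side",[(270,270,340,340),(260,110,360,200)]),("scene",[(345,240,420,305),(255,110,330,185)])):
    c=dict(np.load(f"{n}.npz")); W=cloud(c)
    np.save(n+"W.npy",W)
    for i,(a,b,d,e) in enumerate(boxes):
        cv2.imwrite(f"pics/{n}c{i}.png",cv2.resize(c["color"][b:e,a:d,::-1],(390,390),interpolation=cv2.INTER_CUBIC))
ims=[[cv2.imread(f"pics/{n}c{i}.png") for i in (0,1)] for n in ("side","scene")]
cv2.imwrite("pics/crops.png",np.vstack([np.hstack(r) for r in ims])[:, :])
W=np.vstack([np.load("sideW.npy").reshape(-1,3),np.load("sceneW.npy").reshape(-1,3)])
# height map stats: tops at 80mm
for nm in ("side","scene"):
    W=np.load(nm+"W.npy"); z=W[...,2]
    m=((z>0.07)&(z<0.088)).astype(np.uint8)
    n,l,s,ct=cv2.connectedComponentsWithStats(m)
    for i in range(1,n):
        if s[i,4]>60:
            p=W[l==i]; r=cv2.minAreaRect(p[:,:2].astype(np.float32)*1000); print(nm,ct[i].round(),s[i,4],np.round(r[0]),np.round(r[1]),round(r[2],1),p[:,2].mean().round(3))
    m=((z>0.02)&(z<0.034)&(W[...,1]<-0.25)&(W[...,0]<0.7)).astype(np.uint8)
    n,l,s,ct=cv2.connectedComponentsWithStats(m)
    for i in range(1,n):
        if s[i,4]>40:
            p=W[l==i]; print(" low",nm,ct[i].round(),s[i,4],np.nanpercentile(p,[2,98],axis=0).round(3).tolist())
E
python3 -c "
import cv2;i=cv2.imread('pics/crops.png');cv2.imwrite('pics/crops.png',cv2.resize(i,(600,600)))"
```

```text
side [583.  45.] 408 [1527.  689.] [ 16. 778.] 0.2 0.083
side [373.  15.] 198 [892. 930.] [ 42. 149.] 81.9 0.079
side [404.  66.] 100 [897. 498.] [ 31. 108.] 9.4 0.071
side [284.  92.] 789 [519. 334.] [ 46. 363.] 72.9 0.079
side [427.  83.] 114 [934. 354.] [26. 58.] 64.7 0.08
side [426.  91.] 143 [919. 317.] [32. 63.] 73.8 0.079
side [397. 107.] 646 [824. 206.] [138. 133.] 9.6 0.087
side [376. 133.] 956 [747.  98.] [ 53. 328.] 5.2 0.084
side [330. 131.] 267 [632. 130.] [34. 58.] 84.7 0.08
side [305. 159.] 435 [565.  23.] [48. 60.] 82.5 0.08
side [ 37. 189.] 577 [ 31. -32.] [131.  53.] 42.9 0.079
side [221. 216.] 393 [ 381. -150.] [130.  28.] 2.3 0.08
side [274. 219.] 363 [ 495. -167.] [ 5. 90.] 89.8 0.079
side [480. 297.] 871 [ 808. -365.] [ 60. 181.] 68.1 0.079
side [298. 299.] 484 [ 527. -344.] [18. 58.] 85.4 0.079
 low side [315. 294.] 157 [[0.541, -0.327, 0.023], [0.566, -0.288, 0.034]]
 low side [286. 290.] 77 [[0.497, -0.298, 0.03], [0.523, -0.287, 0.033]]
 low side [298. 321.] 184 [[0.498, -0.353, 0.021], [0.555, -0.348, 0.034]]
 low side [293. 338.] 3555 [[0.366, -0.391, 0.02
[... 184 characters left out ...]
338.] 4.7 0.082
scene [209. 105.] 807 [514. 335.] [ 11. 360.] 67.0 0.079
scene [289. 125.] 208 [629. 131.] [34. 61.] 83.2 0.077
scene [290. 154.] 358 [562.  23.] [45. 60.] 79.3 0.077
scene [406. 166.] 260 [ 738. -173.] [168.   6.] 87.9 0.078
scene [483. 203.] 475 [ 793. -354.] [ 86. 203.] 58.1 0.079
scene [291. 221.] 566 [ 443. -153.] [ 29. 191.] 86.7 0.079
scene [391. 264.] 322 [ 525. -344.] [16. 60.] 86.8 0.077
scene [ 32. 298.] 665 [ 33. -41.] [116.  33.] 40.9 0.079
 low scene [389. 303.] 2649 [[0.361, -0.391, 0.021], [0.668, -0.363, 0.03]]
 low scene [371. 267.] 450 [[0.495, -0.324, 0.021], [0.563, -0.288, 0.031]]
 low scene [387. 284.] 129 [[0.495, -0.352, 0.02], [0.551, -0.336, 0.034]]
```

View pics/crops.png

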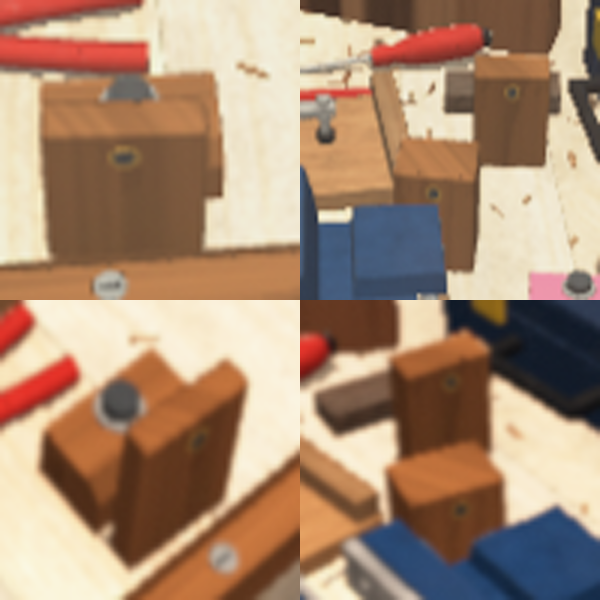

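Run:
```python
from h import *
P=np.vstack([np.load(n+"W.npy").reshape(-1,3) for n in ("side","scene")]); P=P[~np.isnan(P).any(1)]
H=np.full((60,40),-1.0)
s=0.03
i=np.floor((P[:,1]+0.45)/s).astype(int); j=np.floor((P[:,0]-0.0)/s).astype(int)
ok=(i>=0)&(i<45)&(j>=0)&(j<34)&(P[:,2]>-0.3)
np.maximum.at(H,(i[ok],j[ok]),P[ok,2])
print("y\\x  "+" ".join(f"{int(k*s*100+1.5):3d}" for k in range(34)))
for r in range(44,-1,-1): print(f"{int((r*s-.45+.015)*100):4d} "+" ".join("  ." if H[r,k]==-1 else f"{int(round(H[r,k]*100)):3d}" for k in range(34)))
```

```text
y\x    1   4   7  10  13  16  19  22  25  28  31  34  37  40  43  46  49  52  55  58  61  64  67  70  73  76  79  82  85  88  91  94  97 100
  88   .   .   .   .   .  -4  -3  -4  -4  -4  -4   0   0   0   0   .   .   .   .   .   .   .   .   .   .   .   1   1   1   1   0  14   1   .
  85   .   .   .   .   .   .   .   .   .   .   .   0   0   0   0   .   .   .   .   .   .   .   .   .   .   .   1   1   1   1   1   1   1   .
  82   .   .   .   .   .   .   .   .   .   .   .   0   0   0   .   .   .   .   .   .   .   .   .   .   .   .   1   1   1   1   1   0   1   .
  79   .   .   .   .   .   .   .   .   .   .   .   0   0   0   .   .   .   .   .   .   .   .   .   .   .   .   1   0   1   1   1   1   1   .
  76   .   .   .   .   .   .   .   .   .   .   .   0   0   0   .   .   .   .   .   .   .   .   .   .   .   .   1   1   1   1   1   1   1   .
  73   .   .   .   .   .  31   .   .   .   .   .   0   0   0   .   .   .   .   .   .   .   .   .   .   .   .   1   1   1   1   1   1   1   .
  70   .   .   .   .  27  31   .   .   .   .   .   0   0   0   .   .   .   .   .   .   .   .   .   .   .   1   1 
[... 4685 characters left out ...]
   .   .   .   .   .   .   .   .   .   .   .   0   1   0   0   0   3   4   3   1   0   0  19  14  20  20  20  20  20  20  20   0   0   .
 -34   .   .   .   .   .   .   .   .   .   .   .   0   0   0   0   0   8   8   8   0   1   0  19  18  20  20  20  20  20  20  20   1   0   .
 -37   .   .   .   .   .   .   .   .   .   .   .   3   3   4   3   3   3   3   4   3   3   3   3   0  20  20  20  20  20  20  20   0   0   .
 -40   .   .   .   .   .   .   .   .   .   .   .   2   3   3   3   3   3   3   3   3   3   4   3   0   0   0   0   0   0   0   1   0   0   .
 -43   .   .   .   .   .   .   .   .   .   .   .   .   .   .   .   .   .   .   .   .   .   .   .   .   .   .   .   .   .   .   .   .   .   .
```

play_rows([
  [[-0.036, -0.01, 0], [0, 0, 0]],
  [[-0.036, -0.01, 0], [0, 0, 0]],
  [[-0.036, -0.01, 0], [0, 0, 0]],
  [[-0.036, -0.01, 0], [0, 0, 0]],
  [[-0.036, -0.01, 0], [0, 0, 0]],
  [[-0.036, -0.01, 0], [0, 0, 0]],
  [[-0.001, 0, -0.032], [0, 4, 0]],
  [[-0.001, 0, -0.032], [0, 4, 0]],
  [[-0.001, 0, -0.032], [0, 4, 0]],
  [[-0.001, 0, -0.032], [0, 4, 0]],
  [[-0.001, 0, -0.032], [0, 4, 0]],
  [[-0.001, 0, -0.032], [0, 4, 0]],
  [[-0.001, 0, -0.032], [0, 4, 0]],
  [[-0.001, 0, -0.032], [0, 4, 0]],
  [[-0.001, 0, -0.032], [0, 4, 0]],
  [[-0.001, 0, -0.032], [0, 4, 0]],
  [[-0.001, 0, -0.032], [0, 4, 0]],
  [[-0.001, 0, -0.032], [0, 4, 0]],
], gripper=0.085)

```text
t: 1.6
eef_pos: [0.4014, 0.2248, 0.2911]
tool_rot: [-0.684, 0.684, 0.178, -0.178]
contact_force: [1.7, 0.9, 0.0]
gripper_width: 1.0
```

play_rows([
  [[-0.001, 0, -0.032], [0, 4, 0]],
  [[-0.001, 0, -0.032], [0, 4, 0]],
  [[-0.001, 0, -0.032], [0, 4, 0]],
  [[-0.001, 0, -0.032], [0, 4, 0]],
  [[-0.001, 0, -0.032], [0, 4, 0]],
  [[-0.001, 0, -0.032], [0, 4, 0]],
  [[-0.001, 0, -0.032], [0, 4, 0]],
  [[-0.001, 0, -0.032], [0, 4, 0]],
  [[-0.001, 0, -0.032], [0, 4, 0]],
  [[-0.001, 0, -0.032], [0, 4, 0]],
  [[-0.001, 0, -0.032], [0, 4, 0]],
  [[-0.001, 0, -0.032], [0, 4, 0]],
  [[-0.001, 0, -0.032], [0, 4, 0]],
  [[-0.001, 0, -0.032], [0, 4, 0]],
  [[0, 0, 0], [0, 7, 0]],
  [[0, 0, 0], [0, 7, 0]],
  [[0, 0, 0], [0, 7, 0]],
  [[0, 0, 0], [0, 7, 0]],
  [[0, 0, 0], [0, 7, 0]],
  [[0, 0, 0], [0, 7, 0]],
])

```text
t: 3.27
eef_pos: [0.4121, -0.2042, 0.291]
tool_rot: [-0.583, 0.583, -0.401, 0.4]
contact_force: [-0.3, -0.3, 0.3]
gripper_width: 0.997
```

```bash
cat >> h.py <<'E'
from scipy.spatial.transform import Rotation as Ro
def pose():
    o=get_obs(); q=o["tool_rot"]; return o["eef_pos"],Ro.from_quat([q[1],q[2],q[3],q[0]]).as_matrix()
def wrist(name):
    p,R=pose(); c=read_camera("wrist"); cv2.imwrite(f"pics/{name}.png",c["color"][...,::-1])
    z=c["range_z"];K=c["intrinsics"];v,u=np.mgrid[:z.shape[0],:z.shape[1]]
    P=np.dstack([(u-K[0,2])/K[0,0]*z,(v-K[1,2])/K[1,1]*z,z]); H=c["hand_eye"]
    W=(P@H[:3,:3].T+H[:3,3])@R.T+p; W[z==0]=np.nan
    return c,W
def goto(x,y,z,yaw=None):
    "shift in tool axes to a world point; turn about tool y to give tool-x azimuth yaw"
    p,R=pose(); az=np.degrees(np.arctan2(R[1,0],R[0,0]))
    print("pos",np.round(p,4),"az",az.round(2),"tilt",np.round(R[2],4),"shift",np.round(R.T@(np.array([x,y,z])-p),4),"turn y",None if yaw is None else round(float((az-yaw+180)%360-180),2))
E
python3 - <<'E'
from h import *
goto(0.525,-0.344,0.2,-94)
c,W=wrist("w1"); print(c["hand_eye"].round(3)); np.save("w1W.npy",W)
print(np.round(get_obs()["q"],2))
E
```

```text
pos [ 0.4121 -0.2042  0.291 ] az -69.01 tilt [-5.e-04 -1.e+00 -4.e-04] shift [0.171  0.0909 0.0554] turn y 24.99
[[ 1.     0.    -0.001  0.   ]
 [ 0.001 -0.312  0.95  -0.143]
 [ 0.    -0.95  -0.312  0.079]
 [ 0.     0.     0.     1.   ]]
[-0.55  0.03  0.92  2.01 -0.03  1.11 -0.83]
```

play_rows([
  [[0.034, 0, 0.011], [0, 0, 0]],
  [[0.034, 0, 0.011], [0, 0, 0]],
  [[0.034, 0, 0.011], [0, 0, 0]],
  [[0.034, 0, 0.011], [0, 0, 0]],
  [[0, 0, 0], [0, -7, 0]],
  [[0, 0, 0], [0, -7, 0]],
  [[0, 0, 0], [0, -7, 0]],
  [[0, 0, 0], [0, -7, 0]],
  [[0, 0, 0], [0, -7, 0]],
  [[0, 0, 0], [0, -7, 0]],
  [[0, 0, 0], [0, -7, 0]],
  [[0, 0, 0], [0, -7, 0]],
  [[0, 0, 0], [0, -7, 0]],
  [[0, 0, 0], [0, -7, 0]],
  [[0, 0, 0], [0, -7, 0]],
  [[0, 0, 0], [0, -7, 0]],
  [[0, 0, 0], [0, -7, 0]],
  [[0, 0, 0], [0, -7, 0]],
  [[0, 0, 0], [0, -7, 0]],
  [[0, 0, 0], [0, -7, 0]],
])

```text
t: 4.98
eef_pos: [0.5027, -0.3147, 0.2909]
tool_rot: [0.656, -0.656, -0.264, 0.264]
contact_force: [-0.1, -0.0, 0.6]
gripper_width: 0.994
```

play_rows([
  [[0, 0, 0], [0, -7, 0]],
  [[0, 0, 0], [0, -7, 0]],
  [[0, 0, 0], [0, -7, 0]],
  [[0, 0, 0], [0, -7, 0]],
  [[0, 0, 0], [0, -7, 0]],
  [[0, 0, 0], [0, -7, 0]],
  [[0, 0, 0], [0, -7, 0]],
  [[0, 0, 0], [0, -7, 0]],
  [[0, 0, 0], [0, -7, 0]],
  [[0, 0, 0], [0, -7, 0]],
  [[0, 0, 0], [0, 0, 0]],
], gripper=0.055)

```text
t: 5.9
eef_pos: [0.5027, -0.3148, 0.2909]
tool_rot: [-0.387, 0.386, 0.592, -0.592]
contact_force: [0.3, -0.7, -0.5]
gripper_width: 0.643
```

Run:
```python
from h import *
goto(0.525,-0.344,0.05,86)
print(np.round(get_obs()["q"],2))
c,W=wrist("w2"); np.save("w2W.npy",W)
z=W[...,2]
for lo,hi in ((0.074,0.086),(0.026,0.034)):
    m=((z>lo)&(z<hi)).astype(np.uint8); n,l,s,ct=cv2.connectedComponentsWithStats(m)
    for i in range(1,n):
        if s[i,4]>300:
            p=W[l==i]; r=cv2.minAreaRect(p[:,:2].astype(np.float32)*1000); print(ct[i].round(),s[i,4],np.round(r[0]),np.round(r[1]),round(r[2],1),p[:,2].mean().round(4),np.nanpercentile(p,[1,99],axis=0).round(4)[:,:2].tolist())
```

```text
pos [ 0.5027 -0.3148  0.2909] az 113.74 tilt [ 7.e-04 -1.e+00  3.e-04] shift [-0.0359  0.2409 -0.0088] turn y 27.74
[ 0.23  0.29  0.28  1.7  -0.09  1.16  2.52]
[290. 179.] 687 [ 527. -344.] [16. 59.] 87.4 0.0797 [[0.4976, -0.3519], [0.5556, -0.3354]]
[437. 212.] 362 [ 494. -168.] [ 6. 91.] 86.9 0.0799 [[0.4497, -0.1682], [0.5388, -0.1664]]
[532. 310.] 1365 [564.  22.] [45. 60.] 78.5 0.0799 [[0.5333, -0.0023], [0.5936, 0.0458]]
[574. 365.] 446 [619. 131.] [31. 34.] 85.6 0.0796 [[0.6017, 0.1166], [0.6346, 0.146]]
[276. 137.] 4758 [ 520. -378.] [321.  26.] 0.0 0.0298 [[0.3622, -0.3909], [0.6744, -0.3669]]
[418. 189.] 761 [ 494. -162.] [148.  67.] 1.1 0.032 [[0.4211, -0.195], [0.5677, -0.1309]]
[318. 183.] 1239 [ 531. -306.] [70. 37.] 0.2 0.03 [[0.4968, -0.3235], [0.5657, -0.288]]
[334. 332.] 347 [ 739. -186.] [  9. 168.] 0.4 0.03 [[0.7358, -0.2687], [0.7428, -0.1026]]
[615. 381.] 320 [641. 280.] [ 6. 89.] 67.3 0.0301 [[0.6024, 0.2633], [0.6815, 0.2972]]
```

View pics/w2.png

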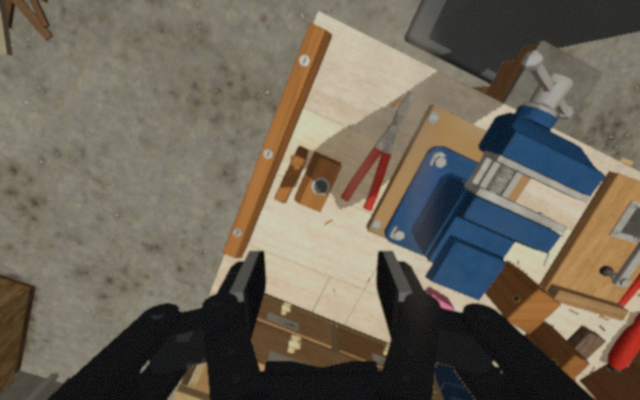

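The picture shows the thin packer at (290,178), the stop with its bolt at (320,186), and the fence to its left. It confirms stop origin ≈ (0.531, -0.327), so the gap is about 36 mm and the 30 mm packer is the one to fit. That packer is at (0.631, 0.131) and the thick one is at (0.564, 0.022).

play_rows([
  [[-0.0365, 0, -0.0105], [0, 0, 0]],
  [[0, 0, 0], [0, 6.9, 0]],
  [[0, 0, 0], [0, 6.9, 0]],
  [[0, 0, 0], [0, 6.9, 0]],
  [[0, 0, 0], [0, 6.9, 0]],
  [[0, 0.034, 0], [0, 0, 0]],
  [[0, 0.034, 0], [0, 0, 0]],
  [[0, 0.034, 0], [0, 0, 0]],
  [[0, 0.034, 0], [0, 0, 0]],
  [[0, 0.034, 0], [0, 0, 0]],
  [[0, 0, 0], [0, 0, 0]],
], gripper=0.04)

```text
t: 6.87
eef_pos: [0.5231, -0.3413, 0.1145]
tool_rot: [0.523, -0.515, -0.479, 0.482]
contact_force: [-1.1, 0.7, -1.0]
gripper_width: 0.468
```

Run:
```python
from h import *
goto(0.527,-0.344,0.051,86)
print(np.round(get_obs()["q"],2))
```

```text
pos [ 0.5231 -0.3413  0.1145] az 85.64 tilt [ 0.0045 -0.9999  0.011 ] shift [-0.0027  0.0635 -0.0048] turn y -0.36
[ 0.24  0.55  0.33  1.79 -0.22  0.86  2.16]
```

play_rows([
  [[-0.0027, 0.01, -0.0045], [0, 0, 0]],
  [[0, 0, 0], [0, 0, 0]],
  [[0, 0, 0], [0, 0, 0]],
])

```text
t: 7.12
eef_pos: [0.5326, -0.3482, 0.1129]
tool_rot: [-0.517, 0.519, 0.481, -0.481]
contact_force: [0.2, 0.2, 0.6]
gripper_width: 0.471
```

Run:
```python
from h import *
goto(0.527,-0.344,0.051,86)
print(np.round(get_obs()["q"],2))
```

```text
pos [ 0.5326 -0.3482  0.1129] az 85.7 tilt [-0.0012 -1.     -0.0024] shift [0.0039 0.0619 0.006 ] turn y -0.3
[ 0.25  0.56  0.32  1.77 -0.23  0.85  2.17]
```

play_rows([
  [[0.004, 0.01, 0.006], [0, 0, 0]],
  [[0, 0.017, 0], [0, 0, 0]],
  [[0, 0.017, 0], [0, 0, 0]],
  [[0, 0.012, 0], [0, 0, 0]],
  [[0, 0.005, 0], [0, 0, 0]],
  [[0, 0, 0], [0, 0, 0]],
  [[0, 0, 0], [0, 0, 0]],
])

```text
t: 7.7
eef_pos: [0.5262, -0.3433, 0.0512]
tool_rot: [-0.518, 0.519, 0.481, -0.481]
contact_force: [0.4, -0.3, 0.7]
gripper_width: 0.472
```

play_rows([
  [[0, 0, 0], [0, 0, 0]],
  [[0, 0, 0], [0, 0, 0]],
  [[0, 0, 0], [0, 0, 0]],
  [[0, 0, 0], [0, 0, 0]],
  [[0, 0, 0], [0, 0, 0]],
  [[0, 0, 0], [0, 0, 0]],
], gripper=0.008, grip_force=30)

```text
t: 8.2
eef_pos: [0.5263, -0.3434, 0.0514]
tool_rot: [-0.518, 0.519, 0.481, -0.481]
contact_force: [-0.0, 0.7, 5.5]
gripper_width: 0.182
```

play_rows([
  [[0, -0.01, 0], [0, 0, 0]],
  [[0, -0.02, 0], [0, 0, 0]],
  [[0, -0.03, 0], [0, 0, 0]],
  [[0, -0.03, 0], [0, 0, 0]],
  [[0, -0.03, 0], [0, 0, 0]],
  [[0.0248, 0, -0.0155], [0, 0, 0]],
  [[0.0248, 0, -0.0155], [0, 0, 0]],
  [[0.0248, 0, -0.0155], [0, 0, 0]],
  [[0.0248, 0, -0.0155], [0, 0, 0]],
  [[0.0248, 0, -0.0155], [0, 0, 0]],
  [[0, 0, 0], [0, 0, 0]],
  [[0, 0, 0], [0, 0, 0]],
  [[0, 0, 0], [0, 0, 0]],
])

```text
t: 9.28
eef_pos: [0.6115, -0.2254, 0.1704]
tool_rot: [0.518, -0.518, -0.481, 0.481]
contact_force: [-0.7, -0.2, -1.0]
gripper_width: 0.182
```

Run:
```python
from h import *
goto(0.613,-0.225,0.052,86)
print(np.round(get_obs()["q"],2), get_obs()["gripper_width"])
c=read_camera("side"); W=cloud(c); m=(np.abs(W[...,0]-.613)<.05)&(np.abs(W[...,1]+.225)<.04)&(W[...,2]>.02)
cv2.imwrite("pics/s2.png",c["color"][:,100:500,::-1]); p=W[m]; print(m.sum(), np.nanpercentile(p,[1,5,50],axis=0).round(3).tolist() if m.sum() else "")
```

```text
pos [ 0.6115 -0.2254  0.1704] az 85.74 tilt [-6.e-04 -1.e+00  7.e-04] shift [ 0.0006  0.1184 -0.0015] turn y -0.26
[ 0.02  0.51  0.33  1.69 -0.19  0.97  1.92] 0.1818604552806647
9312 [[0.567, -0.265, 0.127], [0.574, -0.263, 0.15], [0.603, -0.255, 0.371]]
```

View pics/s2.png

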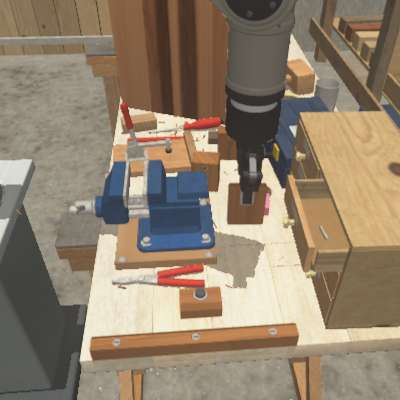

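The thin packer is held upright in the gripper, at (247,205) in the crop, and the gap beside the stop at (200,300) is empty. I'll set it down here.

play_rows([
  [[0, 0.03, 0], [0, 0, 0]],
  [[0, 0.03, 0], [0, 0, 0]],
  [[0, 0.03, 0], [0, 0, 0]],
  [[0, 0.018, 0], [0, 0, 0]],
  [[0, 0.005, 0], [0, 0, 0]],
  [[0, 0.004, 0], [0, 0, 0]],
  [[0, 0, 0], [0, 0, 0]],
  [[0, 0, 0], [0, 0, 0]],
  [[0, 0, 0], [0, 0, 0]],
])

```text
t: 10.08
eef_pos: [0.6131, -0.2256, 0.055]
tool_rot: [-0.517, 0.519, 0.481, -0.481]
contact_force: [0.9, 0.3, 0.3]
gripper_width: 0.185
```

play_rows([
  [[0, 0, 0], [0, 0, 0]],
  [[0, 0, 0], [0, 0, 0]],
  [[0, 0, 0], [0, 0, 0]],
  [[0, 0, 0], [0, 0, 0]],
  [[0, 0, 0], [0, 0, 0]],
], gripper=0.045)

```text
t: 10.5
eef_pos: [0.6122, -0.225, 0.0535]
tool_rot: [-0.518, 0.518, 0.481, -0.481]
contact_force: [-0.7, 0.1, 0.9]
gripper_width: 0.527
```

play_rows([
  [[0, -0.02, 0], [0, 0, 0]],
  [[0, -0.04, 0], [0, 0, 0]],
  [[0, -0.04, 0], [0, 0, 0]],
  [[0, -0.04, 0], [0, 0, 0]],
  [[0, -0.04, 0], [0, 0, 0]],
  [[0, -0.04, 0], [0, 0, 0]],
  [[0, 0, 0], [0, 0, 0]],
])

```text
t: 11.08
eef_pos: [0.6158, -0.2269, 0.2828]
tool_rot: [-0.514, 0.523, 0.484, -0.478]
contact_force: [1.3, -1.5, 1.0]
gripper_width: 0.526
```

Run:
```python
from h import *
goto(0.631,0.131,0.273,84.5)
print(np.round(get_obs()["q"],2))
c,W=wrist("w3"); z=W[...,2]
m=((z>.074)&(z<.086)).astype(np.uint8); n,l,s,ct=cv2.connectedComponentsWithStats(m)
for i in range(1,n):
    if s[i,4]>200:
        p=W[l==i]; r=cv2.minAreaRect(p[:,:2].astype(np.float32)*1000); print(ct[i].round(),s[i,4],np.round(r[0]),np.round(r[1]),round(r[2],1))
```

```text
pos [ 0.6158 -0.2269  0.2828] az 85.72 tilt [-0.0025 -0.9999 -0.0141] shift [0.3581 0.0087 0.0117] turn y 1.22
[-0.    0.41  0.36  1.57 -0.15  1.17  1.89]
[555. 104.] 2634 [565.  23.] [46. 60.] 79.1
[633. 166.] 612 [633. 117.] [61. 18.] 10.9
[322. 167.] 742 [ 614. -226.] [16. 60.] 83.9
[573. 259.] 4362 [765.  36.] [ 83. 248.] 0.6
[606. 316.] 1344 [837. 121.] [ 42. 101.] 5.2
[609. 343.] 842 [880. 139.] [32. 83.] 7.0
```

play_rows([
  [[0.0358, 0, 0.001], [0, 0, 0]],
  [[0.0358, 0, 0.001], [0, 0, 0]],
  [[0.0358, 0, 0.001], [0, 0, 0]],
  [[0.0358, 0, 0.001], [0, 0, 0]],
  [[0.0358, 0, 0.001], [0, 0, 0]],
  [[0.0358, 0, 0.001], [0, 0, 0]],
  [[0.0358, 0, 0.001], [0, 0, 0]],
  [[0.0358, 0, 0.001], [0, 0, 0]],
  [[0.0358, 0, 0.001], [0, 0, 0]],
  [[0.0358, 0, 0.001], [0, 0, 0]],
  [[0, 0, 0], [0, 0, 0]],
  [[0, 0, 0], [0, 0, 0]],
  [[0, 0, 0], [0, 0, 0]],
], gripper=0.06)

```text
t: 12.22
eef_pos: [0.6281, 0.1323, 0.2721]
tool_rot: [0.518, -0.518, -0.48, 0.482]
contact_force: [0.2, -0.4, 0.1]
gripper_width: 0.7
```

Run:
```python
from h import *
goto(0.631,0.131,0.051,84.5)
print(np.round(get_obs()["q"],2))
c,W=wrist("w4"); z=W[...,2]
m=((z>.074)&(z<.086)).astype(np.uint8); n,l,s,ct=cv2.connectedComponentsWithStats(m)
for i in range(1,n):
    if s[i,4]>200:
        p=W[l==i]; r=cv2.minAreaRect(p[:,:2].astype(np.float32)*1000); print(ct[i].round(),s[i,4],np.round(r[0]),np.round(r[1]),round(r[2],1))
```

```text
pos [0.6281 0.1323 0.2721] az 85.76 tilt [-0.0014 -1.      0.0017] shift [-0.0008  0.221  -0.0033] turn y 1.26
[-0.49  0.4   0.25  1.6  -0.1   1.16  1.28]
[494. 102.] 1328 [579. 306.] [  3. 222.] 66.9
[80. 56.] 630 [495. -92.] [11. 91.] 86.8
[213. 122.] 2521 [565.  24.] [44. 60.] 79.4
[321. 177.] 1432 [632. 131.] [30. 60.] 84.8
[  4. 192.] 402 [ 615. -218.] [11. 59.] 72.7
[348. 272.] 6409 [762. 152.] [ 91. 218.] 5.0
[176. 279.] 435 [744. -57.] [99.  9.] 82.8
[ 62. 283.] 570 [ 740. -192.] [148.   4.] 88.0
[316. 337.] 3722 [821. 109.] [ 96. 189.] 12.3
[350. 357.] 927 [870. 139.] [135.  34.] 87.4
```

View pics/w4.png

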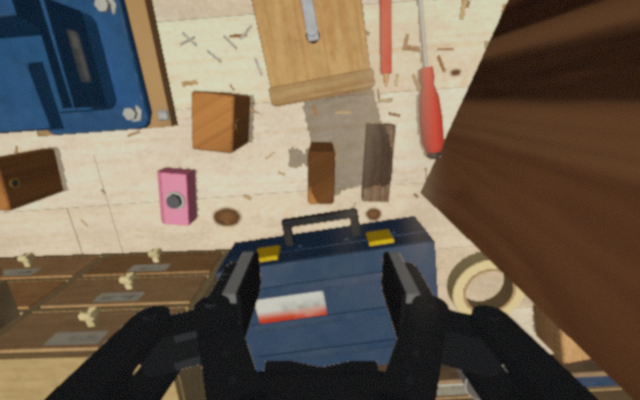

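Wrist view: the 30 mm packer is at (321,172), measured 30 × 60 at (0.632, 0.131). The thick one is at (220,122), measured 44 × 60. The pink decoy is at (177,196), and the tall table's corner at (425,190) is clear of the fingers.

play_rows([
  [[-0.001, 0.01, -0.004], [0, 1, 0]],
  [[0, 0.035, 0], [0, 0, 0]],
  [[0, 0.035, 0], [0, 0, 0]],
  [[0, 0.035, 0], [0, 0, 0]],
  [[0, 0.035, 0], [0, 0, 0]],
  [[0, 0.03, 0], [0, 0, 0]],
  [[0, 0.02, 0], [0, 0, 0]],
  [[0, 0.012, 0], [0, 0, 0]],
  [[0, 0.008, 0], [0, 0, 0]],
  [[0, 0, 0], [0, 0, 0]],
  [[0, 0, 0], [0, 0, 0]],
  [[0, 0, 0], [0, 0, 0]],
])

```text
t: 13.27
eef_pos: [0.6338, 0.1314, 0.0548]
tool_rot: [-0.522, 0.523, 0.477, -0.476]
contact_force: [0.8, 0.3, 0.1]
gripper_width: 0.701
```

play_rows([
  [[0, 0, 0], [0, 0, 0]],
  [[0, 0, 0], [0, 0, 0]],
  [[0, 0, 0], [0, 0, 0]],
  [[0, 0, 0], [0, 0, 0]],
  [[0, 0, 0], [0, 0, 0]],
  [[0, 0, 0], [0, 0, 0]],
], gripper=0.02, grip_force=40)

```text
t: 13.77
eef_pos: [0.6334, 0.1319, 0.0545]
tool_rot: [-0.522, 0.523, 0.477, -0.476]
contact_force: [-1.3, -0.2, 6.4]
gripper_width: 0.341
```

Run:
```python
from h import *
goto(0.531,-0.345,0.25,90)
print(np.round(get_obs()["q"],2))
```

```text
pos [0.6334 0.1319 0.0545] az 84.75 tilt [ 9.0e-04 -1.0e+00 -1.8e-03] shift [-0.484  -0.1961  0.058 ] turn y -5.25
[-0.44  0.64  0.2   1.77 -0.17  0.75  1.32]
```

play_rows([
  [[0, -0.01, 0], [0, 0, 0]],
  [[0, -0.02, 0], [0, 0, 0]],
  [[0, -0.03, 0], [0, 0, 0]],
  [[0, -0.032, 0], [0, 0, 0]],
  [[0, -0.032, 0], [0, 0, 0]],
  [[0, -0.032, 0], [0, 0, 0]],
  [[0, -0.032, 0], [0, 0, 0]],
  [[0, -0.032, 0], [0, 0, 0]],
  [[0, 0, 0], [0, 0, 0]],
])

```text
t: 14.52
eef_pos: [0.6356, 0.1318, 0.2813]
tool_rot: [-0.521, 0.524, 0.48, -0.473]
contact_force: [0.1, -0.8, -1.3]
gripper_width: 0.341
```

play_rows([
  [[-0.0346, 0, 0.0041], [0, 0, 0]],
  [[-0.0346, 0, 0.0041], [0, 0, 0]],
  [[-0.0346, 0, 0.0041], [0, 0, 0]],
  [[-0.0346, 0, 0.0041], [0, 0, 0]],
  [[-0.0346, 0, 0.0041], [0, 0, 0]],
  [[-0.0346, 0, 0.0041], [0, 0, 0]],
  [[-0.0346, 0, 0.0041], [0, 0, 0]],
  [[-0.0346, 0, 0.0041], [0, 0, 0]],
  [[-0.0346, 0, 0.0041], [0, 0, 0]],
  [[-0.0346, 0, 0.0041], [0, 0, 0]],
  [[-0.0346, 0, 0.0041], [0, 0, 0]],
  [[-0.0346, 0, 0.0041], [0, 0, 0]],
  [[-0.0346, 0, 0.0041], [0, 0, 0]],
  [[-0.0346, 0, 0.0041], [0, 0, 0]],
  [[0, 0, 0], [0, -5.2, 0]],
  [[0, 0, 0], [0, 0, 0]],
  [[0, 0, 0], [0, 0, 0]],
  [[0, 0, 0], [0, 0, 0]],
])

```text
t: 16.02
eef_pos: [0.5316, -0.344, 0.2731]
tool_rot: [0.501, -0.5, -0.5, 0.499]
contact_force: [0.1, 0.4, -0.8]
gripper_width: 0.345
```

Run:
```python
from h import *
goto(0.531,-0.345,0.15,90)
print(np.round(get_obs()["q"],2),get_obs()["gripper_width"])
c,W=wrist("w5"); z=W[...,2]
for lo,hi in ((0.027,0.033),(.2,.35)):
  m=((z>lo)&(z<hi)).astype(np.uint8); n,l,s,ct=cv2.connectedComponentsWithStats(m)
  for i in range(1,n):
    if s[i,4]>200:
        p=W[l==i]; r=cv2.minAreaRect(p[:,:2].astype(np.float32)*1000); print(ct[i].round(),s[i,4],np.round(r[0],1),np.round(r[1],1),round(r[2],1),np.nanpercentile(p,[1,99],axis=0).round(4).tolist())
```

```text
pos [ 0.5316 -0.344   0.2731] az 89.94 tilt [ 1.2e-03 -1.0e+00  1.0e-04] shift [-0.0011  0.1231  0.0006] turn y -0.06
[ 0.18  0.39  0.41  1.63 -0.17  1.15  2.19] 0.3448908374223353
[290. 101.] 3788 [ 487. -379.] [ 24.8 255.7] 90.0 [[0.3617, -0.3911, 0.0273], [0.5944, -0.3681, 0.0319]]
[454. 131.] 633 [ 502.4 -169.3] [162.9  78.8] 17.2 [[0.4213, -0.1953, 0.0273], [0.5681, -0.1154, 0.033]]
[352. 162.] 1294 [ 531.1 -305.8] [36.2 68.2] 89.8 [[0.4972, -0.3227, 0.0272], [0.5649, -0.2883, 0.0324]]
[594. 186.] 207 [560.7   2.7] [ 6.5 60.1] 78.4 [[0.5319, -0.0042, 0.0271], [0.5895, 0.0091, 0.0328]]
[527. 254.] 1112 [658.  -61.3] [37.6 70.7] 80.6 [[0.6229, -0.0814, 0.0272], [0.6926, -0.0402, 0.0327]]
[320. 312.] 33783 [ 528.1 -348.5] [108.3  64.4] 67.5 [[0.5002, -0.3975, 0.2396], [0.5557, -0.2918, 0.3496]]
[320. 367.] 753 [ 528.7 -344.8] [21.1 30.2] 0.8 [[0.5198, -0.3562, 0.3452], [0.5221, -0.3331, 0.35]]
```

View pics/w5.png

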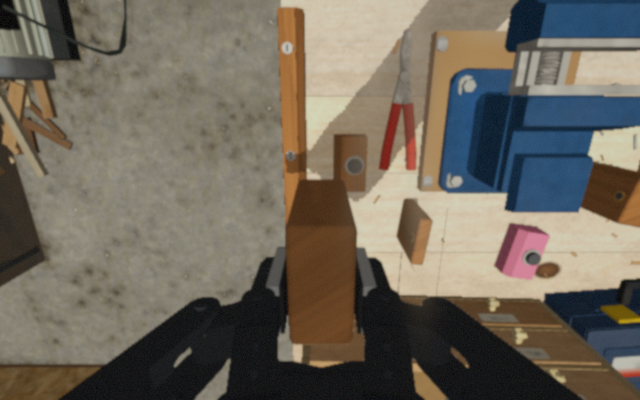

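The 30 mm packer is held square at (320,260). The stop is at (352,162), and the thin packer stands clear at (413,232). Gap edges put the middle at y ≈ -0.3455, so I'm lowering to just above the walls first.

play_rows([
  [[-0.0015, 0.034, 0], [0, 0, 0]],
  [[0, 0.034, 0], [0, 0, 0]],
  [[0, 0.034, 0], [0, 0, 0]],
  [[0, 0.034, 0], [0, 0, 0]],
  [[0, 0.034, 0], [0, 0, 0]],
  [[0, 0, 0], [0, 0, 0]],
  [[0, 0, 0], [0, 0, 0]],
  [[0, 0, 0], [0, 0, 0]],
  [[0, 0, 0], [0, 0, 0]],
])

```text
t: 16.82
eef_pos: [0.5328, -0.3479, 0.1061]
tool_rot: [-0.499, 0.502, 0.5, -0.499]
contact_force: [0.5, -0.2, -0.3]
gripper_width: 0.34
```

Run:
```python
from h import *
goto(0.5315,-0.3455,0.055,90)
```

```text
pos [ 0.5328 -0.3479  0.1061] az 89.96 tilt [-0.002 -1.    -0.004] shift [0.0025 0.0511 0.0015] turn y -0.04
```

play_rows([
  [[0.002, 0, 0.001], [0, 0, 0]],
  [[0, 0, 0], [0, 0, 0]],
  [[0, 0, 0], [0, 0, 0]],
  [[0, 0, 0], [0, 0, 0]],
  [[0, 0, 0], [0, 0, 0]],
  [[0, 0, 0], [0, 0, 0]],
])

```text
t: 17.32
eef_pos: [0.5301, -0.3452, 0.1034]
tool_rot: [-0.5, 0.5, 0.5, -0.5]
contact_force: [0.0, 0.2, -1.3]
gripper_width: 0.346
```

Run:
```python
from h import *
goto(0.5315,-0.3455,0.055,90)
```

```text
pos [ 0.5301 -0.3452  0.1034] az 89.94 tilt [-1.e-04 -1.e+00 -1.e-04] shift [-0.0003  0.0484 -0.0014] turn y -0.06
```

play_rows([
  [[0, 0.005, -0.001], [0, 0, 0]],
  [[0, 0.005, 0], [0, 0, 0]],
  [[0, 0.005, 0], [0, 0, 0]],
  [[0, 0.005, 0], [0, 0, 0]],
  [[0, 0.005, 0], [0, 0, 0]],
  [[0, 0.005, 0], [0, 0, 0]],
  [[0, 0.005, 0], [0, 0, 0]],
  [[0, 0.005, 0], [0, 0, 0]],
  [[0, 0.003, 0], [0, 0, 0]],
  [[0, 0, 0], [0, 0, 0]],
  [[0, 0, 0], [0, 0, 0]],
])

```text
t: 18.23
eef_pos: [0.531, -0.3451, 0.0601]
tool_rot: [0.5, -0.5, -0.5, 0.5]
contact_force: [-0.1, -0.6, -0.8]
gripper_width: 0.344
```

No contact, so it is going in freely. Now the last 5 mm.

play_rows([
  [[0, 0.002, 0], [0, 0, 0]],
  [[0, 0.002, 0], [0, 0, 0]],
  [[0, 0.001, 0], [0, 0, 0]],
  [[0, 0, 0], [0, 0, 0]],
  [[0, 0, 0], [0, 0, 0]],
  [[0, 0, 0], [0, 0, 0]],
])

```text
t: 18.73
eef_pos: [0.5311, -0.3451, 0.0554]
tool_rot: [-0.5, 0.5, 0.5, -0.5]
contact_force: [0.2, 1.1, -0.5]
gripper_width: 0.344
```

play_rows([
  [[0, 0, 0], [0, 0, 0]],
  [[0, 0, 0], [0, 0, 0]],
  [[0, 0, 0], [0, 0, 0]],
  [[0, 0, 0], [0, 0, 0]],
  [[0, 0, 0], [0, 0, 0]],
], gripper=0.055)

```text
t: 19.15
eef_pos: [0.5311, -0.3452, 0.0554]
tool_rot: [-0.5, 0.5, 0.5, -0.5]
contact_force: [0.2, -0.0, 0.1]
gripper_width: 0.644
```

play_rows([
  [[0, -0.01, 0], [0, 0, 0]],
  [[0, -0.03, 0], [0, 0, 0]],
  [[0, -0.035, 0], [0, 0, 0]],
  [[0, -0.035, 0], [0, 0, 0]],
  [[0, -0.035, 0], [0, 0, 0]],
  [[0, -0.035, 0], [0, 0, 0]],
  [[0, -0.035, 0], [0, 0, 0]],
  [[0, 0, 0], [0, 0, 0]],
  [[0, 0, 0], [0, 0, 0]],
  [[0, 0, 0], [0, 0, 0]],
])

```text
t: 19.98
eef_pos: [0.5308, -0.3449, 0.2705]
tool_rot: [-0.5, 0.5, 0.5, -0.5]
contact_force: [-0.0, 0.3, -0.3]
gripper_width: 0.642
```

Run:
```python
from h import *
c,W=wrist("w6"); s=read_camera("side"); S=cloud(s)
for nm,W in (("wrist",W),("side",S)):
  z=W[...,2]; m=((z>.072)&(z<.09)).astype(np.uint8); n,l,st,ct=cv2.connectedComponentsWithStats(m)
  for i in range(1,n):
    if st[i,4]>200:
        p=W[l==i]; r=cv2.minAreaRect(p[:,:2].astype(np.float32)*1000)
        if max(r[1])<75: print(nm,ct[i].round(),st[i,4],np.round(r[0],1),np.round(r[1],1),round(r[2],1),"z",np.nanmedian(p[:,2]).round(4))
cv2.imwrite("pics/s3.png",cv2.resize(s["color"][180:350,180:380,::-1],(800,600)[:1]*1+(680,) if 0 else (600,510)))
```

```text
wrist [516.  27.] 372 [ 388.1 -161.1] [43.9  9.4] 8.2 z 0.0814
wrist [522.  69.] 414 [ 425.  -146.2] [ 9.1 30.7] 89.8 z 0.0795
wrist [320. 172.] 1476 [ 529.2 -345.1] [29.7 59.1] 89.2 z 0.0799
wrist [631. 208.] 727 [566.2   2.8] [61.8 23. ] 12.7 z 0.0793
wrist [422. 242.] 722 [ 612.9 -226.7] [15.8 58.9] 84.4 z 0.0798
side [427.  86.] 269 [924.9 334.4] [68.6 63.2] 46.2 z 0.0815
side [343. 240.] 334 [ 613.9 -226.3] [18.1 58.3] 85.5 z 0.081
side [300. 299.] 753 [ 530.2 -345.6] [30.3 59.7] 90.0 z 0.0814
```

View pics/s3.png

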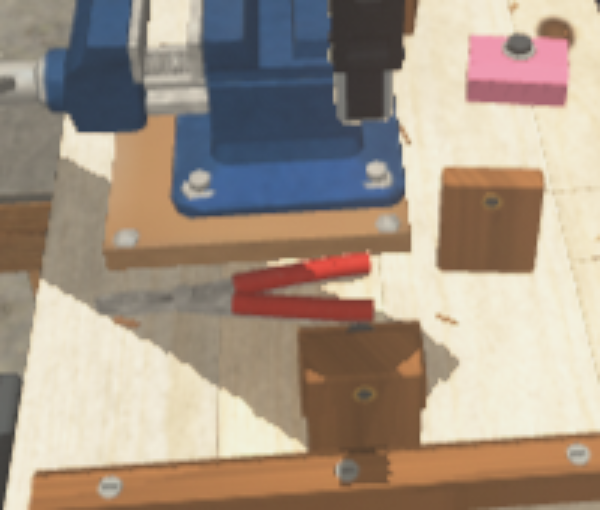

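The 30 mm packer, at (362,385) in the crop, stands upright in the gap with its top at z = 80 mm. The thin one, at (490,220), stands clear and the arm is free of everything.

```bash
python3 -c "
from station import hand_in
print(hand_in())"
```

```text
the job is handed in; nothing more can be done
None
```

The job is handed in: the 30 mm packer is in the gap, and the other two are on the bench clear of it. I measured the gap at about 35.5–36.5 mm, too narrow for the 44 mm packer. It took about 20 s of the 72 s.

- **Thin packer:** I lifted it out of the gap and set it upright at about (0.613, -0.226), about 13 cm from the stop's origin.
- **Middle packer:** it went in without contact forces and I let go of it. The wrist and side cameras put its centre at (0.530, -0.345), within 2 mm of the stop's middle. Its top is at about 80 mm, so it is fully down, and it lies within about 1° of the gap's direction.
- **Thick packer:** never touched; it still stands at (0.565, 0.023).
- **Arm:** clear of everything, with the tool at z = 0.27.

None of my last checks failed or disagreed. The wrist and side cameras agreed within about 1.5 mm.

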